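# Close up the injector case: flap first, then lid

## Robot

A 6-joint arm with a two-finger parallel gripper is mounted at the origin on the work surface. World frame = base frame: x ahead of the robot, y to its left, z up, the work surface at z = 0. Lengths are in mm, angles in rad, forces in N, time in s.
With the tool pointing down it reaches from about 275 to 750 mm from the base axis. Payload 10.2 kg.
Tool frame: the origin (TCP) lies at the very end of the fingers, on their centre line; the grasp point (between the pads) lies behind it (ctrl.grasp_offset is the z of the grasp point in the tool frame, in mm); z points along the fingers, y is the direction in which the jaws open and shut (so a half turn about z gives the same grasp; the last joint's range is limited). The gripper opens to 85 mm and grips with 20 to 120 N. Pads are 22 mm wide; open, the fingers measure 114 mm over their backs; the gripper's body (76 mm by 85 mm) begins 54 mm behind the grasp point. The pads swing forward as they close: fully open they stand 13 mm farther back than shut.
Start: joints at [1.115, 0.313, 1.498, -0, 1.331, -0.223], TCP at [121.132, 510.841, 231.294] pointing down, gripper open.
Joint ranges: [-2.94, 2.94], [-0.97, 2.17], [0.19, 2.56], [-1.23, 4.37], [0.02, 3.11], [-2.88, 2.88]. Speed limits (rad/s): [2.39, 2.39, 3.01, 3.14, 3.14, 3.14].

## Interface

Orientations are given as a unit quaternion [w, x, y, z].
In Python, from rig import ctrl, capture, job gives the robot as it stands. The module is installed in compiled form; this text tells all that it offers.
- The arm moves only by the tool move_arm, never from a script. Its argument "series" is a list of rows, each a list of 7 numbers: the turn, a rotation vector about the tool's x, y, z in rad, then the shift along the tool's x, y, z in cm, then the opening, from 0 (shut) to 1 (fully open). A call has 1 to 5 rows; each row is the pose to reach, as a shift and turn from the pose measured when the call began, along the tool's axes at that moment; what a row does not reach only later rows make up. A row lasts 1/12 s, in which the tool goes at most 41.7 mm and 7.16 degrees, less where a joint would pass 70% of its speed; a pose out of reach is approached as far as the arm can. A call with a gripper value outside its range is refused whole. The fingers move at their own pace and stop on an object; "grip_force" is the grip in N (left out, the last holds). Time passes only in rows, so rows that repeat a pose let the fingers close. It gives the time, the measured TCP pose, the force and the opening at its end, in the units of the state.
- ctrl.sense(): the state, without advancing time (a new reading comes with each control period).
- capture(name): name is "scene" or "top"; returns a dict with "frame" (480x640x3 uint8, red, green, blue), "mtx" (3x3 intrinsics, pixels), "dist" ([k1, k2, p1, p2, k3] as OpenCV has them; the pictures are not rectified), "R" (3x3) and "t" (3): a world point X has camera coordinates R X + t. Camera axes: x right, y down, z forward; pixel columns grow to the right and rows downward; lengths in mm; the calibration is good to about 2 mm. A picture is of the moment at which its call begins. There is no depth.
- job.finish_job(): hands the job in, once; it reports no verdict.
The state is a dict: "time_s": time; "joints": joint angles; "dq": joint speeds; "tau": joint torques, N m; "eef_pos": TCP position; "ee_rot": TCP orientation; "force": force on the tool from outside, world axes, zero at the start; "wrist_torque": the same for the moment, N m; "grip_width": opening from 0.0 (shut) to 1.0 (fully open).
Only numpy, scipy, OpenCV 4.12 (cv2) and the standard library are available. Lean on these libraries where they do the work, as an engineer would, in place of code of your own. Each camera call takes 0.05 s, during which the arm holds its last target.

## Task

Close the teal injector case on the bench: first push the upright orange flap down flat over the injectors, and only then swing the open lid fully shut over it, easing it down without a slam. Do it by pushing with the fingertips or the outside of the fingers - do not pinch the flap or the lid - and leave the loose parts around the case where they stand.

Things in the scene. Friction and masses are not known exactly. Their poses are not given: they have to be found in the camera images.
- case: Teal open-topped injector case, 200 x 200 mm and 70 mm high, walls 6 mm, fixed to the bench. Origin: centre of its underside, on the bench; z up. The lid is hinged along its +y rim, the flap just inside its -y wall. Inside, below the flap, four chromed injectors lie along x in black foam.
- lid (a joint): Angle of the teal lid (rad): 0 is shut, lying on the rim; about 1.57 stands upright on the case's +y side; more leans outward (to +y). It swings towards the case's -y side to shut, over the top. Stiff friction hinge that stays where it is left; about 0.5 N m friction, so 1 to 5 N moves it at 160 mm from the hinge. Stops at 0 and 2.0.
- flap (a joint): Angle of the orange flap (rad): 0 is folded down flat; about 1.57 stands upright at the case's -y side; more leans outward (to -y). It folds towards the case's +y side. Friction hinge of about 0.1 N m that stays where it is left; 1 to 2 N moves it at 70 mm from the hinge. Stops at 0 and 1.9.
- lid_hinge (a point): Middle of the lid's hinge line, which runs along the case's x axis: at (0, 100, 70) mm in the case's frame, at the lid's underside when shut. Axes as the case. The lid is a flat plate 200 mm along the hinge, 200 mm from hinge to free edge, 8 mm thick; its outer face lies 8 mm from the plane through the hinge line (so 78 mm above the bench when shut).
- flap_hinge (a point): Middle of the flap's hinge line, which runs along the case's x axis: at (0, -80, 45) mm in the case's frame. Axes as the case. The flap is a flat orange plate 160 mm along the hinge, 100 mm from hinge to free edge, 5 mm thick; its outer face (turned to -y when upright, up when folded) lies 5 mm from the plane through the hinge line, so 50 mm above the bench when folded, 20 mm below the case's rim.
- lid_centre (a point): Centre of the lid plate (200 x 200 x 8 mm), moving with it: x along the hinge, -y towards its free edge, z its outward normal (up when shut).
- flap_centre (a point): Centre of the flap plate (160 x 100 x 5 mm), moving with it: x along the hinge, y towards its free edge, z its outward normal (up when folded).
- nut: Loose steel hexagonal nozzle nut standing on the bench, 31 mm across, 44 mm high, origin under its centre. To be left alone.
- cap: Loose green plastic protective cap, 28 mm across, 38 mm high, origin under its centre. To be left alone.
- socket: Loose blue anodized spanner socket standing on end, 32 mm across, 52 mm high, origin under its centre. To be left alone.
- washer: Loose bronze sealing washer lying flat, 25 mm across, 4 mm thick, origin under its centre, on the bench beyond the case's lid side. To be left alone.
- screwdriver: Loose screwdriver lying on the bench, about 200 mm long, to the right of the case (world -y). To be left alone.
- can: Loose closed grey can, 66 mm across, 120 mm high, origin under its centre. To be left alone.
- vise: Dark cast-iron bench vise, fixed, 150 x 110 mm base, jaws 115 mm high, holding a chromed injector body upright whose top is 198 mm above the bench. Origin: centre of its base. Stands left of the case (world +y). An obstacle only.

How it is judged:
By the outcome, as a careful person would: the job done as asked, in the order asked, and still so for the second after the job is handed in, with the robot touching nothing.
It also fails if it takes over 59 s, if anything falls off the work surface, if the arm or the gripper's body presses on something with over 40 N, if the wrist force passes 120 N, or if a joint passes its speed limit or range.

## Working session

There is one attempt and no reset: what is moved stays moved. The work goes in short steps, Python scripts to look and compute and a tool call to move; the robot and the scene stay as the last step left them, time stands still between calls to the robot, and variables do not carry over. Pictures are saved under pics/ and viewed, and the job is handed in when it is done.

Besides the shell and the picture viewer there is one more tool, called as name(argument=value, ...) on one line, values as JSON. move_arm: Moves the arm, as the interface text tells. Its arguments: {"type":"object","properties":{"series":{"type":"array","items":{"type":"array","items":{"type":"number"}}},"grip_force":{"type":"number"}},"required":["series"]}

```bash
mkdir -p pics; ls; python3 - <<'E'
from rig import ctrl, capture, job
import cv2, numpy as np
for n in ("scene","top"):
    c=capture(n); cv2.imwrite(f"pics/{n}0.png",c["frame"][:,:,::-1])
    print(n,c["mtx"].round(1).tolist(),np.array(c["dist"]).round(4),np.array(c["R"]).round(3).tolist(),np.array(c["t"]).round(1), (-c["R"].T@c["t"]).round(0))
print(ctrl.sense(), ctrl.grasp_offset)
E
```

```text
pics
scene [[582.6, 0.0, 312.1], [0.0, 582.6, 242.4], [0.0, 0.0, 1.0]] [-0.1437  0.      0.      0.      0.    ] [[-0.224, 0.975, 0.013], [0.694, 0.169, -0.7], [-0.684, -0.148, -0.714]] [ 117.2 -302.4 1799.3] [1467.  202. 1072.]
top [[621.8, 0.0, 317.4], [0.0, 621.8, 238.9], [0.0, 0.0, 1.0]] [-0.0819  0.      0.      0.      0.    ] [[-0.012, -1.0, -0.01], [-0.986, 0.014, -0.169], [0.169, 0.008, -0.986]] [  29.6  533.6 1506. ] [ 272.   10. 1575.]
{'time_s': 0.1, 'joints': array([ 1.11460377e+00,  3.13366181e-01,  1.49835090e+00,  1.48687162e-06,
        1.33098348e+00, -2.23444434e-01]), 'dq': array([ 0.00062441, -0.00084247, -0.00189015, -0.00010633,  0.0015708 ,
       -0.00170519]), 'tau': array([ 3.31760770e-03, -4.12902689e+01, -2.60138422e+01, -1.51090503e-04,
        3.05469184e-03, -1.67875697e-06]), 'eef_pos': array([121.0261341 , 510.63100187, 230.8104023 ]), 'ee_rot': array([-1.85322508e-04,  1.16111723e-01,  9.93236005e-01, -5.22035623e-04]), 'force': array([-0.65654662, -0.18589602,  0.76628537]), 'wrist_torque': array([-0.01729593, -0.00814718, -0.00443752]), 'grip_width': 1.0045510676039016} -18.700000000000003
```

View pics/scene0.png

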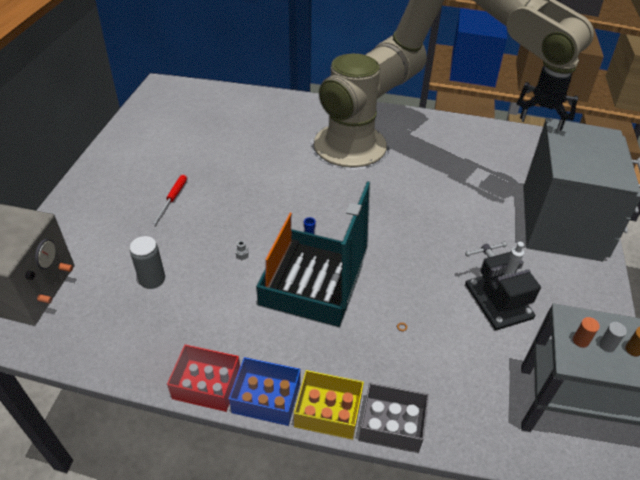

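View pics/top0.png

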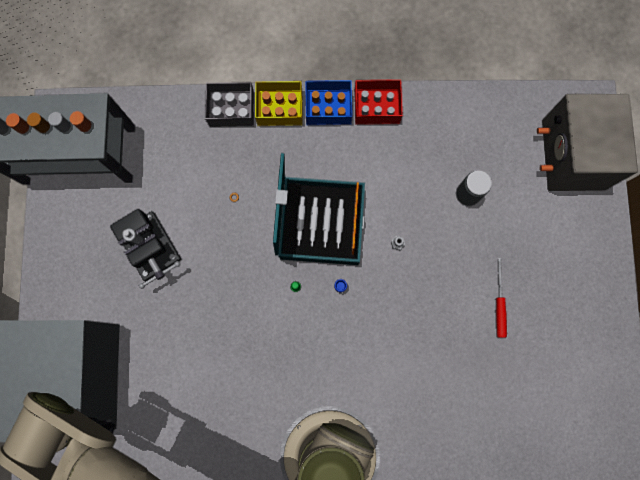

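The top view has the case centred near (322,220), with its lid hinge on the left (world +y, column ~280) and the flap on the right (column ~357). The cap (295,286), socket (341,286), nut (398,243) and washer (234,197) stand around it. I'll zoom in to measure the corners.

```bash
cat > h.py <<'E'
import cv2, numpy as np
def ray(c,px):
    p=cv2.undistortPoints(np.array([[px]],float),np.array(c["mtx"],float),np.array(c["dist"],float))[0,0]
    R=np.array(c["R"]);o=-R.T@np.array(c["t"]); d=R.T@np.array([p[0],p[1],1]); return o,d
def onz(c,px,z):
    o,d=ray(c,px); return o+d*(z-o[2])/d[2]
def proj(c,X):
    R=np.array(c["R"]); rv=cv2.Rodrigues(R)[0]
    return cv2.projectPoints(np.array(X,float).reshape(-1,3),rv,np.array(c["t"],float),np.array(c["mtx"],float),np.array(c["dist"],float))[0][:,0]
E
python3 - <<'E'
import cv2
t=cv2.imread("pics/top0.png"); s=cv2.imread("pics/scene0.png")
cv2.imwrite("pics/top_z.png",cv2.resize(t[140:300,220:420],None,fx=4,fy=3.75,interpolation=cv2.INTER_CUBIC)[:600])
cv2.imwrite("pics/sc_z.png",cv2.resize(s[170:330,220:420],None,fx=4,fy=3.75,interpolation=cv2.INTER_CUBIC)[:600])
E
```

```text
(no output)
```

View pics/top_z.png

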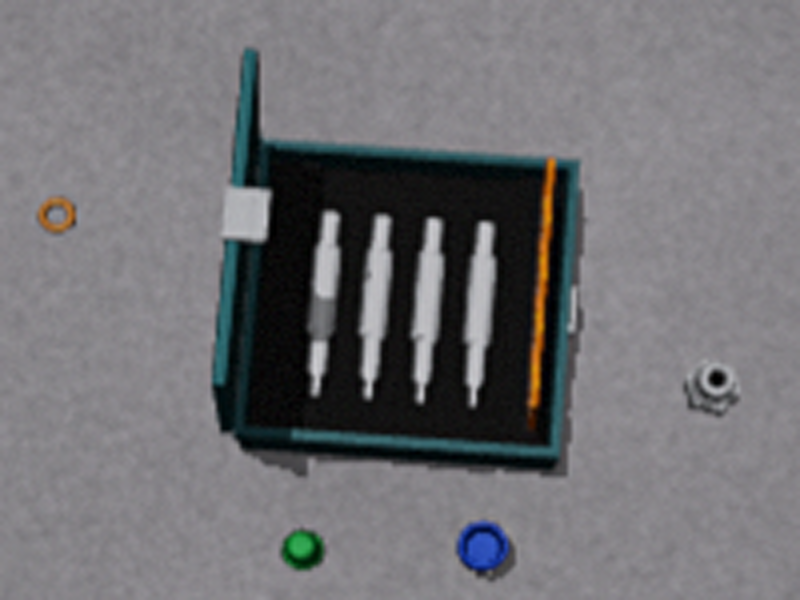

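View pics/sc_z.png

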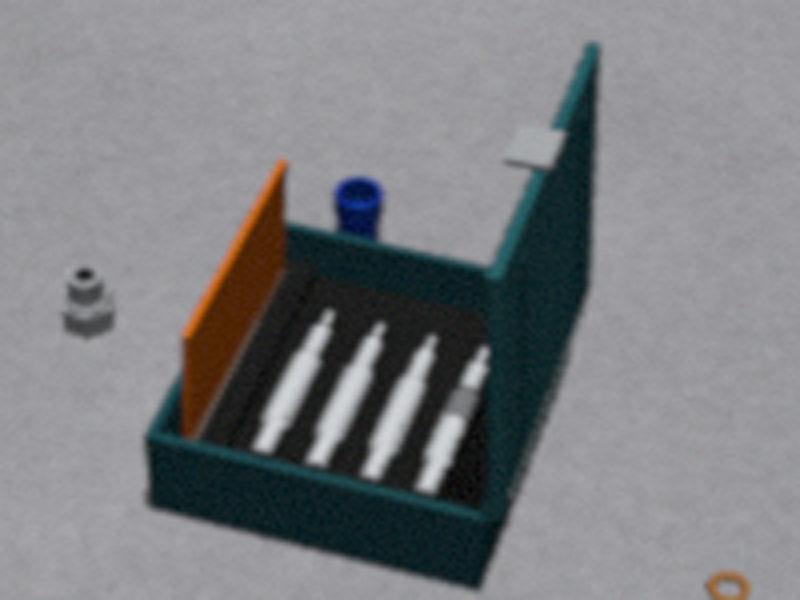

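The zooms show the rim's -y corners at top-zoom (579,161) and (557,458). The lid's free edge runs from (250,48) to (219,385), and the flap's from (551,158) to (531,425). The lid has a grey clasp tab at its middle.

```bash
python3 - <<'E'
from rig import capture
from h import *
t=capture("top"); s=capture("scene")
T=lambda u,v:(220+(u+.5)/4-.5,140+(v+.5)/3.75-.5)
S=lambda u,v:(220+(u+.5)/4-.5,170+(v+.5)/3.75-.5)
A=onz(t,T(579,161),70);B=onz(t,T(557,458),70);C=onz(t,T(235,437),70)
print("rim",A,B,C,np.linalg.norm(A-B),np.linalg.norm(C-B))
A2=onz(s,S(150,437),70); B2=onz(s,S(490,517),70); print("scene rim +x-y, +x+y",A2,B2,np.linalg.norm(A2-B2))
def tri(p,q):
    o1,d1=ray(t,p);o2,d2=ray(s,q)
    k=np.linalg.lstsq(np.c_[d1,-d2],o2-o1,rcond=None)[0]
    a=o1+k[0]*d1;b=o2+k[1]*d2; return (a+b)/2,np.linalg.norm(a-b)
print("lid far",tri(T(250,50),S(493,272))); print("lid near",tri(T(220,382),S(592,46)))
print("flap far",tri(T(551,160),S(186,335))); print("flap near",tri(T(531,425),S(282,163)))
for n,p,z in (("cap",(302,545),38),("sock",(483,546),52),("nut",(716,378),44),("wash",(57,214),4)): print(n,onz(t,T(*p),z).round(0))
print("can",onz(t,(479,183),120).round(0),"vise inj",onz(t,(129,235),198).round(0),)
print("screwdriver",onz(t,(499,258),5).round(0),onz(t,(502,335),10).round(0))
cy=(A+B)/2; 
ex=(A-B)/np.linalg.norm(A-B); yaw=np.arctan2(ex[1],ex[0]); print("yaw",yaw)
E
```

```text
rim [670.55108943 -96.7058276   70.        ] [471.63086133 -78.20962507  70.        ] [488.16040765 118.23615115  70.        ] 199.77829374631946 197.1399728490694
scene rim +x-y, +x+y [670.69349149 -93.6110944   70.        ] [685.37491616 103.37609516  70.        ] 197.53353407272533
lid far (array([686.43152657,  94.91772053, 272.08832953]), np.float64(0.5848366826385735))
lid near (array([491.28259764, 111.96697258, 268.76953025]), np.float64(0.19520573632428195))
flap far (array([651.64181142, -74.75841286, 144.67950359]), np.float64(0.15011513392471398))
flap near (array([484.7670118 , -61.93411125, 132.66924757]), np.float64(4.358030152232718))
cap [420.  79.  38.]
sock [417. -33.  52.]
nut [ 527. -180.   44.]
wash [655. 239.   4.]
can [ 653. -371.  120.] vise inj [523. 449. 198.]
screwdriver [ 485. -441.    5.] [ 289. -436.   10.]
yaw -0.09271642432238253
```

```bash
python3 - <<'E'
from rig import capture
from h import *
from scipy.spatial.transform import Rotation as R
t=capture("top"); s=capture("scene")
print("box base scene",onz(s,(524,245),0).round(0),onz(s,(515,195),0).round(0),"top",onz(t,(118,322),0).round(0))
for z in (200,250,300): print(z,onz(t,(85,321),z).round(0),onz(s,(526,160),z).round(0),onz(s,(548,122),z).round(0))
q=[-1.85e-04,1.161e-01,9.932e-01,-5.2e-04]
print(R.from_quat([q[1],q[2],q[3],q[0]]).as_matrix().round(3))
# case model reprojection check
yaw=-.085;ex=np.array([np.cos(yaw),np.sin(yaw),0]);ey=np.array([-np.sin(yaw),np.cos(yaw),0]);c=np.array([579,12,0])
P=lambda x,y,z:c+ex*x+ey*y+np.array([0,0,z])
pts=[P(100,-100,70),P(-100,-100,70),P(-100,100,70),P(100,100,70),P(80,-80,145),P(-80,-80,145),P(100,100,270),P(-100,100,270)]
for cam in(t,s): print(proj(cam,pts).round(1).tolist())
E
```

```text
box base scene [318. 526.   0.] [116. 506.   0.] top [334. 533.   0.]
200 [329. 542. 200.] [221. 481. 200.] [ 24. 551. 200.]
250 [327. 523. 250.] [293. 465. 250.] [107. 531. 250.]
300 [325. 503. 300.] [364. 449. 300.] [189. 511. 300.]
[[-0.973  0.231 -0.   ]
 [ 0.231  0.973 -0.001]
 [ 0.    -0.001 -1.   ]]
[[364.1, 182.7], [359.3, 262.1], [277.6, 256.3], [284.3, 177.3], [357.2, 182.2], [353.0, 248.7], [278.6, 153.0], [270.7, 243.1]]
[[256.1, 285.8], [286.0, 227.0], [364.5, 245.5], [341.9, 308.1], [266.2, 259.0], [290.6, 211.6], [347.1, 243.9], [371.6, 181.1]]
```

Projecting the case model with centre (579,12) and yaw -0.085 lands on the measured corners within about 1-2 px, except the hidden lid edge. The lid leans in slightly, to about 1.53 rad. I'll lift, shut the fingers and move to the flap side.

move_arm(series=[[0,0,0,0,0,-4,0],[0,0,0,0,0,-8,0],[0,0,-0.1,-4,-3.5,-10,0],[0,0,-0.148,-8,-7,-11,0],[0,0,-0.148,-11,-9.7,-12,0]], grip_force=40)

```text
time_s: 0.72
eef_pos: [190.8, 411.6, 345.5]
ee_rot: [0.0, 0.04, 0.999, 0.0]
force: [1.9, -0.4, 0.8]
grip_width: 0.302
```

move_arm(series=[[0,0,0,-42,-50,1,0],[0,0,0,-42,-50,1,0],[0,0,0,-42,-50,1,0],[0,0,0,-42,-50,1,0],[0,0,0,-42,-50,1,0]])

```text
time_s: 1.13
eef_pos: [311.7, 241.1, 342.0]
ee_rot: [0.001, 0.04, 0.999, 0.0]
force: [0.7, 0.2, 0.5]
grip_width: -0.001
```

move_arm(series=[[0,0,0,-28.4,-33.7,1,0],[0,0,0,-28.4,-33.7,1,0],[0,0,0,-28.4,-33.7,1,0],[0,0,0,-28.4,-33.7,1,0],[0,0,0,-28.4,-33.7,1,0]])

```text
time_s: 1.55
eef_pos: [432.7, 71.2, 337.4]
ee_rot: [0.001, 0.04, 0.999, 0.0]
force: [0.5, 0.5, -0.1]
grip_width: 0.002
```

move_arm(series=[[0,0,0,-15.5,-18.5,1,0],[0,0,0,-15.5,-18.5,1,0],[0,0,0,-15.5,-18.5,1,0],[0,0,0,-15.5,-18.5,1,0],[0,0,0,-15.5,-18.5,1,0]])

```text
time_s: 1.97
eef_pos: [552.8, -98.8, 328.7]
ee_rot: [0.001, 0.04, 0.999, 0.0]
force: [0.8, 1.4, -0.1]
grip_width: 0.002
```

move_arm(series=[[0,0,0,-1.7,-2,3,0],[0,0,0,-1.7,-2,7,0],[0,0,0,-1.7,-2,11,0],[0,0,0,-1.7,-2,15,0],[0,0,0,-1.7,-2,18,0]])

```text
time_s: 2.38
eef_pos: [567.3, -119.7, 145.3]
ee_rot: [-0.001, 0.041, 0.999, 0.001]
force: [1.0, -0.7, 0.3]
grip_width: -0.003
```

move_arm(series=[[0,0,0,0,0,2,0],[0,0,0,0,0,3,0],[0,0,0,0,0,3,0]])

```text
time_s: 2.63
eef_pos: [566.4, -119.3, 113.3]
ee_rot: [-0.003, 0.041, 0.999, 0.002]
force: [0.0, 0.1, 0.7]
grip_width: -0.001
```

```bash
cat > look.py <<'E'
import sys
from rig import ctrl,capture
from h import *
n=sys.argv[1]
t=capture("top"); s=capture("scene")
a=cv2.resize(t["frame"][120:320,200:440,::-1],(396,400)); b=cv2.resize(s["frame"][140:340,200:440,::-1],(396,400))
cv2.imwrite(f"pics/{n}.png",np.hstack([a,b]))
st=ctrl.sense(); p=st["eef_pos"]; d=p-np.array([579,12,0])
print("case y",.085*d[0]+.9964*d[1],"x",.9964*d[0]-.085*d[1],p.round(1),st["force"].round(1),st["time_s"])
E
python3 look.py a1
```

```text
case y -132.3752510148279 x 0.13258898219459248 [ 567.9 -119.9  116.6] [-0.1  0.1  1.4] 2.7333
```

View pics/a1.png

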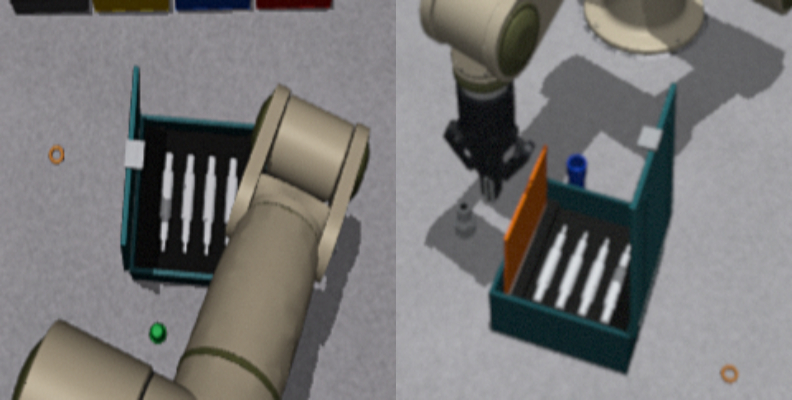

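The picture shows the shut fingertips standing outside the upright flap, clear of the nut. Now I'll push the flap along its arc.

move_arm(series=[[0,0,0,0,0.8,0,0],[0,0,0,0,1.6,-0.1,0],[0,0,0,0,2.4,-0.2,0],[0,0,0,0,3.0,-0.2,0],[0,0,0,0,3.5,-0.2,0]])

```text
time_s: 3.15
eef_pos: [571.0, -83.9, 119.1]
ee_rot: [0.0, 0.04, 0.999, 0.001]
force: [-0.6, -0.7, 0.3]
grip_width: 0.001
```

move_arm(series=[[0,0,0,0,0.6,0,0],[0,0,0,0,1.2,0,0],[0,0,0,0,1.8,0.1,0],[0,0,0,0,2.4,0.2,0],[0,0,0,0,3.0,0.35,0]])

```text
time_s: 3.57
eef_pos: [573.4, -53.5, 115.6]
ee_rot: [0.0, 0.04, 0.999, 0.0]
force: [0.1, -0.4, -0.8]
grip_width: -0.004
```

```bash
python3 look.py a2
```

```text
case y -65.24799591494569 x -0.15889394140215174 [573.3 -53.  115.3] [-0.6 -0.1  0.6] 3.6667
```

View pics/a2.png

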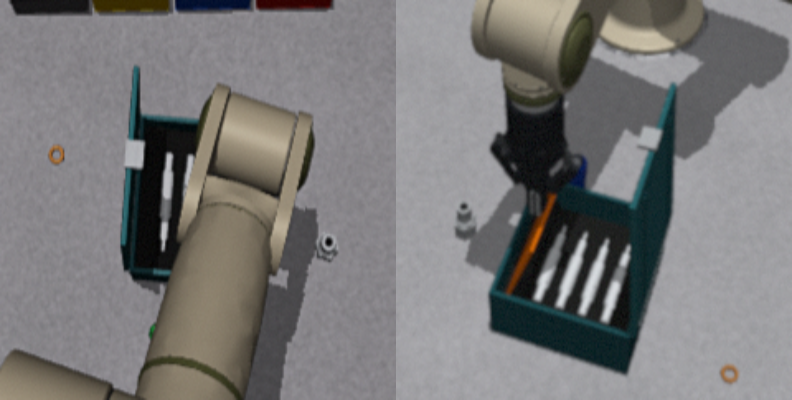

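The flap has tipped inward ahead of the fingers and is following them. I'll carry on along the arc.

move_arm(series=[[0,0,0,0,0.6,0.3,0],[0,0,0,0,1.2,0.7,0],[0,0,0,0,1.8,1.1,0],[0,0,0,0,2.3,1.5,0],[0,0,0,0,2.8,2.0,0]])

```text
time_s: 4.08
eef_pos: [575.6, -24.4, 95.1]
ee_rot: [0.0, 0.04, 0.999, 0.001]
force: [0.3, -0.5, 1.9]
grip_width: 0.003
```

move_arm(series=[[0,0,0,0,0.4,0.5,0],[0,0,0,0,0.8,1.0,0],[0,0,0,0,1.1,1.5,0],[0,0,0,0,1.4,2.0,0],[0,0,0,0,1.6,2.5,0]])

```text
time_s: 4.5
eef_pos: [576.9, -8.1, 69.5]
ee_rot: [0.0, 0.04, 0.999, 0.001]
force: [1.0, -1.1, 0.8]
grip_width: -0.002
```

```bash
python3 look.py a3
```

```text
case y -20.21333874649001 x -0.9152458139733934 [576.4  -8.1  69. ] [1.1 0.3 0.8] 4.6
```

View pics/a3.png

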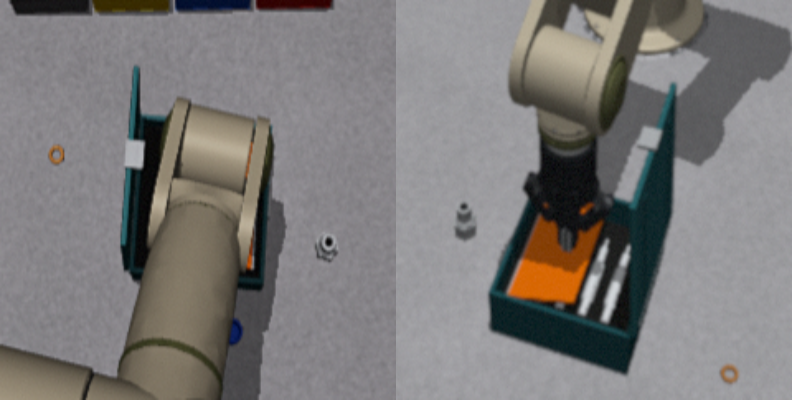

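The flap is nearly down, with the tip on its outer face. I'll ease it onto its stop.

move_arm(series=[[0,0,0,0,0.1,0.4,0],[0,0,0,0,0.2,0.8,0],[0,0,0,0,0.2,1.2,0],[0,0,0,0,0.3,1.5,0],[0,0,0,0,0.3,1.7,0]])

```text
time_s: 5.02
eef_pos: [576.5, -5.0, 51.6]
ee_rot: [-0.001, 0.04, 0.999, 0.001]
force: [-0.1, 0.3, 1.6]
grip_width: -0.003
```

move_arm(series=[[0,0,0,0,0,0.1,0],[0,0,0,0,0,0.2,0],[0,0,0,0,0,0.25,0],[0,0,0,0,0,0.25,0]])

```text
time_s: 5.35
eef_pos: [576.5, -4.9, 49.9]
ee_rot: [-0.001, 0.039, 0.999, 0.001]
force: [-3.3, 1.9, 9.0]
grip_width: 0.003
```

The stop was felt at z 49.9, as expected for the folded flap (9 N). I'll lift clear and check the flap.

move_arm(series=[[0,0,0,0,0,-2,0],[0,0,0,0,0,-6,0],[0,0,0,0,0,-10,0],[0,0,0,0,0,-14,0],[0,0,0,0,0,-18,0]])

```text
time_s: 5.77
eef_pos: [576.2, -5.2, 231.9]
ee_rot: [-0.001, 0.039, 0.999, 0.001]
force: [1.2, -0.2, 0.2]
grip_width: -0.001
```

move_arm(series=[[0,0,0,0,0,-4,0],[0,0,0,0,0,-8,0],[0,0,0,0,1,-11,0],[0,0,0,0,4,-11,0],[0,0,0,0,8,-11,0]])

```text
time_s: 6.18
eef_pos: [583.1, 73.3, 343.9]
ee_rot: [0.001, 0.041, 0.999, 0.001]
force: [1.0, -0.8, -1.1]
grip_width: 0.005
```

```bash
python3 look.py a4
```

```text
case y 66.56019045013183 x -2.1959095863352087 [582.5  78.5 342.1] [ 0.3 -0.9 -0.3] 6.2833
```

View pics/a4.png

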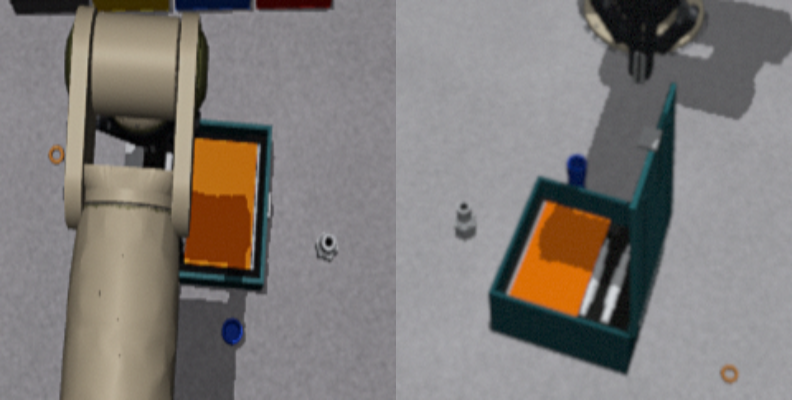

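The flap lies flat across the injectors and the lid is still upright. Next I'll go over the lid and down on its outer side.

move_arm(series=[[0,0,0,0,3,0,0],[0,0,0,0,6.5,0,0],[0,0,0,0,8.8,0,0],[0,0,0,0,8.8,3,0],[0,0,0,0,8.8,6,0]])

```text
time_s: 6.7
eef_pos: [589.1, 167.6, 282.4]
ee_rot: [0.001, 0.036, 0.999, 0.002]
force: [1.3, -1.1, -1.2]
grip_width: 0.003
```

move_arm(series=[[0,0,0,0,0,2,0],[0,0,0,0,0,4,0],[0,0,0,0,0,4.8,0],[0,0,0,0,0,4.8,0]])

```text
time_s: 7.03
eef_pos: [588.6, 167.4, 232.6]
ee_rot: [-0.001, 0.036, 0.999, 0.001]
force: [0.2, -0.6, 0.1]
grip_width: 0.002
```

```bash
python3 look.py a5; python3 - <<'E'
from rig import capture
from h import *
s=capture("scene")
f=s["frame"]; hsv=cv2.cvtColor(f,cv2.COLOR_RGB2HSV)
m=cv2.inRange(hsv,(5,150,60),(20,255,255)); m[:190]=0;m[330:]=0;m[:,:230]=0;m[:,380:]=0
k=max(cv2.findContours(m,0,1)[0],key=cv2.contourArea); q=cv2.approxPolyDP(k,4,True)[:,0]
for p in q:
    w=onz(s,p.tolist(),50)-np.array([579,12,0]); print(p,(.9964*w[0]-.085*w[1]).round(1),(.085*w[0]+.9964*w[1]).round(1))
E
```

```text
case y 155.89538350624105 x -2.690280988083689 [589.6 167.6 235.4] [-0.1 -0.5  0.2] 7.1333
[291 240] -79.9 -80.2
[269 287] 78.7 -78.0
[309 297] 77.5 17.7
[330 251] -74.6 21.7
```

View pics/a5.png

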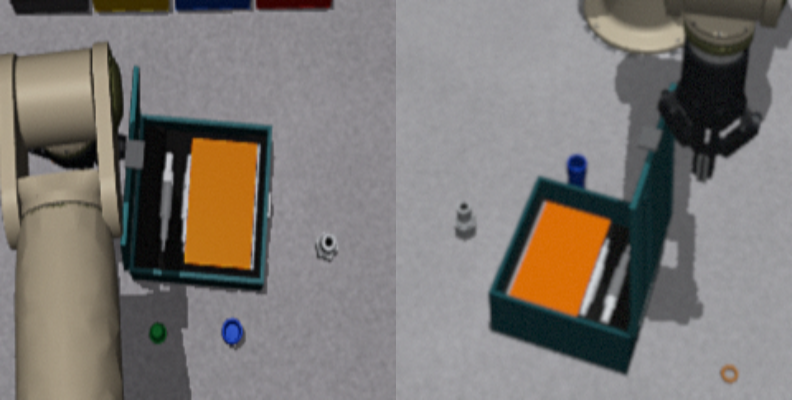

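A contour check of the flap gives corners at case y about -79 (hinge) and +20 (free edge) at z 50, so it is fully down. The fingertips are outside the lid, so I'll start pushing about 170 mm from the hinge.

move_arm(series=[[0,0,0,0,-1,-0.4,0],[0,0,0,0,-2,-0.7,0],[0,0,0,0,-3,-0.7,0],[0,0,0,0,-3.7,-0.7,0],[0,0,0,0,-4.3,-0.7,0]])

```text
time_s: 7.6
eef_pos: [586.6, 123.3, 243.0]
ee_rot: [0.002, 0.037, 0.999, 0.002]
force: [0.2, -0.5, -0.3]
grip_width: -0.002
```

move_arm(series=[[0,0,0,0,-0.6,0,0],[0,0,0,0,-1.2,0,0],[0,0,0,0,-1.8,0.1,0],[0,0,0,0,-2.5,0.2,0],[0,0,0,0,-3.2,0.3,0]])

```text
time_s: 8.02
eef_pos: [584.0, 91.0, 239.9]
ee_rot: [0.002, 0.037, 0.999, 0.002]
force: [-2.3, 3.1, 0.7]
grip_width: 0.0
```

```bash
python3 look.py a6
```

```text
case y 78.45677967220941 x -1.511858012316388 [584.2  90.3 239.6] [ 0.4 -0.2  0.1] 8.1167
```

View pics/a6.png

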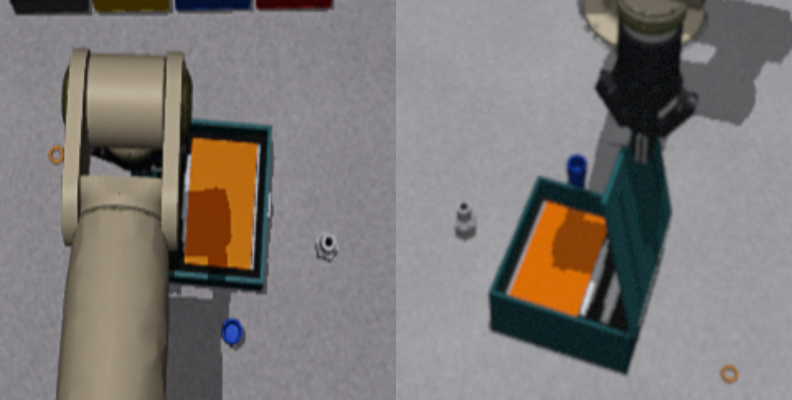

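The lid has started to swing with the fingers on its outer face (about 3 N). I'll continue along the arc.

move_arm(series=[[0,0,0,0,-0.8,0.2,0],[0,0,0,0,-1.6,0.5,0],[0,0,0,0,-2.4,0.8,0],[0,0,0,0,-3.2,1.1,0],[0,0,0,0,-4.0,1.5,0]])

```text
time_s: 8.53
eef_pos: [581.3, 49.4, 224.4]
ee_rot: [0.002, 0.037, 0.999, 0.001]
force: [-1.1, 0.5, 1.4]
grip_width: -0.003
```

move_arm(series=[[0,0,0,0,-0.8,0.4,0],[0,0,0,0,-1.6,0.9,0],[0,0,0,0,-2.4,1.5,0],[0,0,0,0,-3.1,2.0,0],[0,0,0,0,-3.8,2.6,0]])

```text
time_s: 8.95
eef_pos: [578.5, 10.7, 197.8]
ee_rot: [0.002, 0.037, 0.999, 0.001]
force: [0.0, 0.3, 2.8]
grip_width: 0.0
```

```bash
python3 look.py a7
```

```text
case y -1.5745233403236636 x -0.7425449650472459 [578.1  10.5 196.9] [0.1 0.3 0.2] 9.05
```

View pics/a7.png

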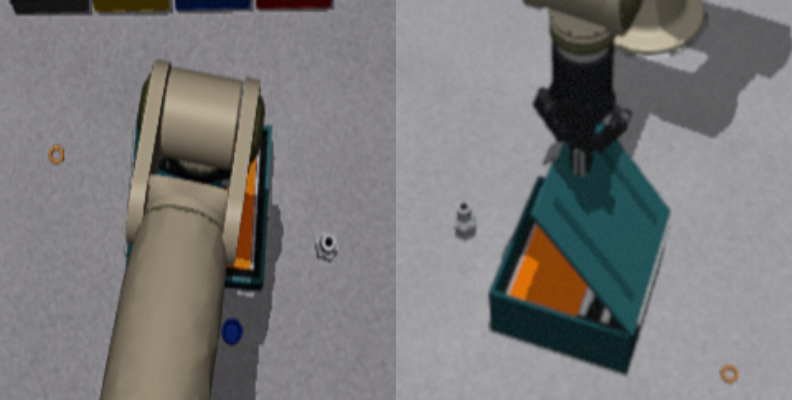

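The lid is at about 45° and tracking the fingers. I'll continue and slow down towards the end.

move_arm(series=[[0,0,0,0,-0.6,0.6,0],[0,0,0,0,-1.2,1.2,0],[0,0,0,0,-1.8,1.9,0],[0,0,0,0,-2.4,2.6,0],[0,0,0,0,-2.9,3.2,0]])

```text
time_s: 9.47
eef_pos: [575.8, -18.8, 163.8]
ee_rot: [0.001, 0.038, 0.999, 0.002]
force: [0.9, 2.4, -0.7]
grip_width: -0.0
```

move_arm(series=[[0,0,0,0,-0.3,0.5,0],[0,0,0,0,-0.6,1.0,0],[0,0,0,0,-0.9,1.5,0],[0,0,0,0,-1.2,2.0,0],[0,0,0,0,-1.4,2.5,0]])

```text
time_s: 9.88
eef_pos: [574.6, -32.9, 138.2]
ee_rot: [0.001, 0.038, 0.999, 0.002]
force: [-0.5, 0.2, 2.6]
grip_width: -0.001
```

move_arm(series=[[0,0,0,0,-0.2,0.4,0],[0,0,0,0,-0.4,0.8,0],[0,0,0,0,-0.6,1.2,0],[0,0,0,0,-0.8,1.6,0],[0,0,0,0,-1.0,2.0,0]])

```text
time_s: 10.3
eef_pos: [573.9, -42.9, 117.8]
ee_rot: [0.001, 0.038, 0.999, 0.002]
force: [1.2, 2.2, 1.2]
grip_width: 0.0
```

```bash
python3 look.py a8
```

```text
case y -55.422068161700416 x -0.618143788688621 [573.7 -43.2 117.5] [ 0.  -0.1 -1.1] 10.4
```

View pics/a8.png

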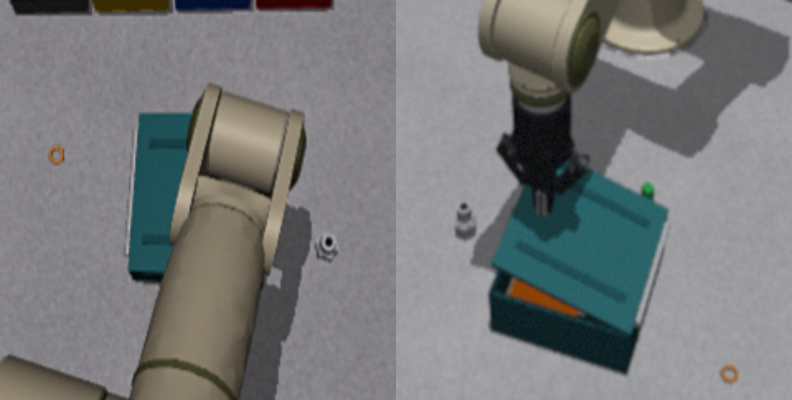

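The lid has about 12° left. I'll ease it down slowly, watching the force.

move_arm(series=[[0,0,0,0,0,0.3,0],[0,0,0,0,-0.1,0.6,0],[0,0,0,0,-0.1,0.9,0],[0,0,0,0,-0.2,1.2,0],[0,0,0,0,-0.2,1.5,0]])

```text
time_s: 10.82
eef_pos: [573.6, -45.3, 102.2]
ee_rot: [0.0, 0.038, 0.999, 0.001]
force: [0.1, -0.8, 2.1]
grip_width: -0.003
```

move_arm(series=[[0,0,0,0,0,0.25,0],[0,0,0,0,0,0.5,0],[0,0,0,0,0,0.7,0],[0,0,0,0,0,0.9,0],[0,0,0,0,0,1.1,0]])

```text
time_s: 11.23
eef_pos: [573.6, -45.3, 91.1]
ee_rot: [0.0, 0.038, 0.999, 0.001]
force: [0.3, -1.1, 1.6]
grip_width: 0.004
```

move_arm(series=[[0,0,0,0,0,0.15,0],[0,0,0,0,0,0.3,0],[0,0,0,0,0,0.45,0],[0,0,0,0,0,0.6,0],[0,0,0,0,0,0.7,0]])

```text
time_s: 11.65
eef_pos: [573.6, -45.3, 83.9]
ee_rot: [0.0, 0.038, 0.999, 0.001]
force: [-0.1, -0.4, 0.6]
grip_width: 0.002
```

move_arm(series=[[0,0,0,0,0,0.1,0],[0,0,0,0,0,0.2,0],[0,0,0,0,0,0.3,0],[0,0,0,0,0,0.4,0],[0,0,0,0,0,0.5,0]])

```text
time_s: 12.07
eef_pos: [573.6, -45.3, 78.8]
ee_rot: [0.0, 0.038, 0.999, 0.001]
force: [-0.4, -1.1, 1.5]
grip_width: 0.004
```

move_arm(series=[[0,0,0,0,0,0.05,0],[0,0,0,0,0,0.1,0],[0,0,0,0,0,0.15,0],[0,0,0,0,0,0.15,0]])

```text
time_s: 12.4
eef_pos: [573.6, -45.3, 78.0]
ee_rot: [0.0, 0.038, 0.999, 0.001]
force: [-2.5, -0.5, 7.5]
grip_width: 0.0
```

move_arm(series=[[0,0,0,0,0,0.1,0],[0,0,0,0,0,0.15,0],[0,0,0,0,0,0.15,0]])

```text
time_s: 12.65
eef_pos: [573.6, -45.3, 77.9]
ee_rot: [0.0, 0.038, 0.999, 0.001]
force: [-5.8, 0.0, 15.0]
grip_width: -0.002
```

The lid is on its stop: z stays at 77.9 while the force rises to 15 N. I'll lift away and check from a clear pose.

move_arm(series=[[0,0,0,0,0,-1,0],[0,0,0,0,0,-4,0],[0,0,0,0,0,-8,0],[0,0,0,0,0,-12,0],[0,0,0,0,0,-16,0]])

```text
time_s: 13.07
eef_pos: [573.0, -45.2, 240.1]
ee_rot: [0.0, 0.038, 0.999, 0.001]
force: [0.5, -0.3, -0.2]
grip_width: 0.002
```

move_arm(series=[[0,0,0,3,2,-4,0],[0,0,0,6,4,-7,0],[0,0,0,9,7,-8,0],[0,0,0,12,10,-8,0],[0,0,0,15,13,-8,0]])

```text
time_s: 13.48
eef_pos: [444.9, 81.6, 321.1]
ee_rot: [0.002, 0.038, 0.999, 0.002]
force: [1.2, 1.4, 1.5]
grip_width: -0.003
```

move_arm(series=[[0,0,0,2,4,0,0],[0,0,0,4,8,0,0],[0,0,0,6,12,0,0],[0,0,0,8,15,0,0],[0,0,0,8,15,0,0]])

```text
time_s: 13.9
eef_pos: [373.4, 241.6, 321.9]
ee_rot: [0.001, 0.035, 0.999, 0.003]
force: [0.7, -0.3, 0.3]
grip_width: 0.002
```

```bash
python3 look.py a9; python3 - <<'E'
from rig import capture
from h import *
for n,roi in(("scene",(180,340,230,380)),("top",(160,280,260,380))):
    s=capture(n); cv2.imwrite(f"pics/{n}_end.png",s["frame"][:,:,::-1])
    hsv=cv2.cvtColor(s["frame"],cv2.COLOR_RGB2HSV)
    m=cv2.inRange(hsv,(80,90,70 if n=="scene" else 60),(100,255,255)); z=np.zeros_like(m); z[roi[0]:roi[1],roi[2]:roi[3]]=m[roi[0]:roi[1],roi[2]:roi[3]]
    k=max(cv2.findContours(z,0,1)[0],key=cv2.contourArea); q=cv2.approxPolyDP(k,4,True)[:,0]
    for p in q:
        w=onz(s,p.tolist(),78)-np.array([579,12,0]); print(n,p,(.9964*w[0]-.085*w[1]).round(1),(.085*w[0]+.9964*w[1]).round(1))
E
```

```text
case y 208.40346548665426 x -221.8898005269053 [375.6 238.5 321.6] [-0.5  0.3  0.3] 14.0
scene [286 227] -92.2 -97.1
scene [257 284] 100.7 -97.1
scene [341 306] 101.2 98.0
scene [363 245] -92.7 97.5
top [285 177] 98.7 97.6
top [278 254] -95.4 98.8
top [359 261] -98.5 -98.8
top [364 183] 97.1 -99.3
```

View pics/a9.png

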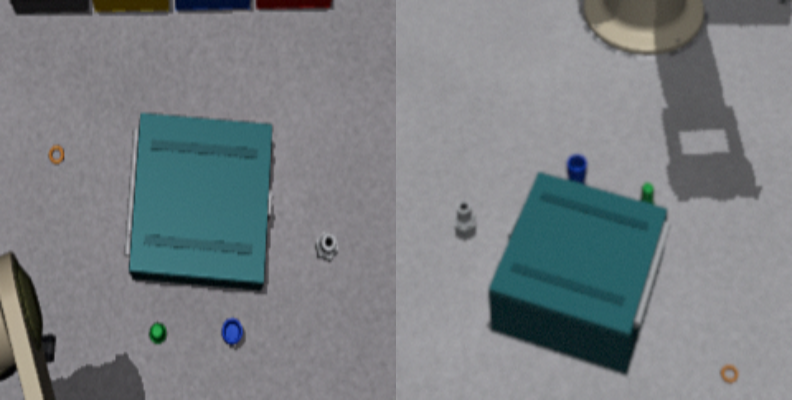

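View pics/top_end.png

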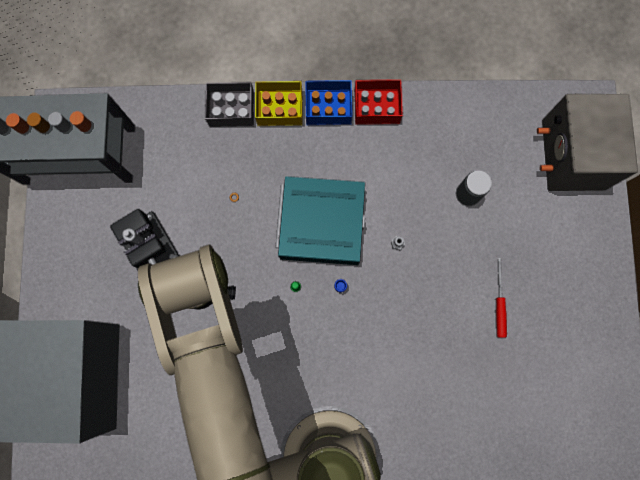

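The pictures show the lid shut flush on the rim, with its corners at about ±98 mm in the case frame at z 78. The washer (234,197), cap (295,286), socket (341,286), nut (398,243), can (479,183) and screwdriver (500,300) are at the same pixels as at the start. The arm touches nothing, so I'll hand in.

```bash
python3 -c "
from rig import job,ctrl
print(ctrl.sense()['dq'].round(3)); print(job.finish_job())"
```

```text
[-0.024  0.003  0.     0.    -0.001  0.003]
the job is handed in; nothing more can be done
None
```

The case is closed and the job is handed in, at about 14 s of the 59 s allowed. I pushed the orange flap flat first, then swung the lid shut from its outer face with the closed fingertips, taking the last few millimetres at about 10 mm/s. Nothing was pinched.

- **Flap:** it met its stop at z 49.9 mm with 9 N. The picture put its edges at about -79 and +20 mm in the case frame, which matches lying flat.
- **Lid:** it met its stop at z 77.9 mm, where the force rose to 15 N without further movement. After I backed off, its corners fitted a shut lid within a few millimetres; two far corners in the scene view read about 7 mm short.
- **Loose parts:** in the final top picture they stand at the same pixels as at the start.
- **Arm:** it was clear of everything at hand-in, about 240 mm above the lid and off to the side. Forces read between moves stayed at or below about 16 N. No check failed.

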